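# Put the mixed-up salvage back in its trays

## Task

The parts in these salvage trays have got mixed up: put the loose transformer, can capacitor and loudspeaker each into the large bay of the tray whose small bay holds a sample of the same kind, standing the way they stand now; you will need a free spot to park one while you swap. Also pull the tubular capacitor out of its spring clips on the old chassis and lay it flat in the large bay of its own tray. Set every part down; do not drop any.

Things in the scene. Friction and masses are not known exactly. Their poses are not given: they have to be found in the camera images.
- transformer: Loose transformer on its feet: dark steel core 54 mm wide (its y), 22 thick (its x), copper winding bulging from both faces (44 over all along x), flat foot strap 74 x 18 x 1.5 mm under it along y, 46 tall, about 0.34 kg. Origin: centre of its underside, z up. Grip across the 54 mm width (along its y), fingertips above the strap.
- can: Loose can capacitor standing upright: black cylinder 46 mm diameter, 60 mm tall, with two small screw terminals 4 mm high on top, about 0.13 kg. Origin: centre of its underside, z up.
- speaker: Loose round loudspeaker lying cone down, magnet up: rim 66 mm diameter, 4 high; basket narrows to 40 mm at 18 mm height; then the grey magnet, a cylinder 40 mm in diameter, up to 36 mm; back plate to 38 mm; about 0.16 kg. Origin: centre of its underside (the rim), z up. Grip the magnet, fingertips 20 to 24 mm above its underside.
- tube: Loose tubular capacitor: aluminium cylinder 26 mm diameter, 84 long over its end studs, about 0.07 kg. Origin: on its axis at mid-length, x along the axis. At the start it lies level in the chassis's clips. Grip it at mid-length, across its axis; with the fingertips 10 mm below the axis it can be set straight down on a tray floor.
- tray_transformer: Fixed plywood tray 187 (x) x 110 (y) mm, walls 18 tall, 5 thick, floor 5. Large bay 100 x 100 inside, away from the robot (+x); small bay 72 (x) x 100 inside on the robot's side (-x), middle at x -91. Origin: underside, below the large bay's middle, z up. Its small bay holds, fixed for good, a sample transformer like the loose one.
- tray_can: Fixed plywood tray 187 (x) x 110 (y) mm, walls 18 tall, 5 thick, floor 5. Large bay 100 x 100 inside, away from the robot (+x); small bay 72 (x) x 100 inside on the robot's side (-x), middle at x -91. Origin: underside, below the large bay's middle, z up. Its small bay holds, fixed for good, a sample can capacitor like the loose one.
- tray_speaker: Fixed plywood tray 187 (x) x 110 (y) mm, walls 18 tall, 5 thick, floor 5. Large bay 100 x 100 inside, away from the robot (+x); small bay 72 (x) x 100 inside on the robot's side (-x), middle at x -91. Origin: underside, below the large bay's middle, z up. Its small bay holds, fixed for good, a sample loudspeaker like the loose one.
- tray_tube: Fixed plywood tray 187 (x) x 110 (y) mm, walls 18 tall, 5 thick, floor 5. Large bay 100 x 100 inside, away from the robot (+x); small bay 72 (x) x 100 inside on the robot's side (-x), middle at x -91. Origin: underside, below the large bay's middle, z up. Its small bay holds, fixed for good, a sample tubular capacitor, lying across. The large bay starts empty.
- chassis: Fixed grey sheet-metal chassis 150 (x) x 110 (y) x 28 mm. Origin: centre of underside, z up. Its top is flat to 4 mm but for two brass C-shaped spring clips, 14 mm wide, at x -30 and +30, y 0, mouths up; they hold the tube along x, its axis 54 mm up; 46 mm is bare between them. Pulled straight up it resists with 5 to 9 N for some 8 mm, then snaps free.

How it is judged:
By the outcome, as a careful person would: the job done as asked, in the order asked, and still so for the second after the job is handed in, with the robot touching nothing.
It also fails if it takes over 136 s, if anything falls off the work surface, if the arm or the gripper's body presses on something with over 40 N, if the wrist force passes 120 N, or if a joint passes its speed limit or range.

## Robot

A 6-joint arm with a two-finger parallel gripper is mounted at the origin on the work surface. World frame = base frame: x ahead of the robot, y to its left, z up, the work surface at z = 0. Lengths are in m, angles in degrees, forces in N, time in s.
With the tool pointing down it reaches from about 0.325 to 0.925 m from the base axis. Payload 3.1 kg.
Tool frame: the origin (TCP) lies at the very end of the fingers, on their centre line; the grasp point (between the pads) lies 19 mm behind it (bot.pinch_z is the distance from the TCP to the grasp point, in m); z points along the fingers, y is the line along which they close (so a half turn about z gives the same grasp; the last joint's range is limited). The gripper opens to 85 mm and grips with 20 to 120 N. Pads are 22 mm wide; open, the fingers measure 114 mm over their backs; the gripper's body (76 mm by 85 mm) begins 54 mm behind the grasp point. The pads swing forward as they close: fully open they stand 13 mm farther back than shut.
Start: joints at [-82.632, 12.427, 92.441, -0, 75.132, -6.429], TCP at [0.149, -0.607, 0.231] pointing down, gripper open.
Joint ranges: [-157.48, 157.48], [-44.54, 120.13], [17.64, 146.25], [-64.5, 244.5], [7.68, 150.69], [-147.95, 147.95]. Speed limits (degrees/s): [159.86, 159.86, 180, 180, 180, 180].

## Interface

Orientations are given as a 3x3 rotation matrix whose columns are the frame's x, y, z axes.
In Python, from workcell import bot, imaging, telemetry, close_job gives the robot as it stands (bot), with the cameras (imaging), the readings (telemetry) and the job as plain functions.
- The arm moves only by the shell command python3 jog.py 'ROWS' [FORCE]. ROWS is rows parted by semicolons, their numbers by spaces, 1 to 5 of them, each of 7 numbers: the opening from 0.0 (shut) to 1.0 (fully open), then dx, dy, dz in m, then a rotation vector rx, ry, rz in degrees; each row is the pose to reach, as a shift and turn from the pose commanded when the command began, along the tool's axes at that moment; what a row does not reach only later rows make up. A row lasts 1/12 s, in which the tool goes at most 0.0417 m and 7.16 degrees, less where a joint would pass 70% of its speed; a pose out of reach is approached as far as the arm can. The fingers move at their own pace and stop on an object; FORCE is the grip in N (left out, the last holds). Time passes only in rows, so rows that do not move let the fingers close. It prints the time, the measured TCP pose, the force, the opening and the grip force at its end.
- telemetry.get_state(): the state, without advancing time (a new reading comes with each control period).
- imaging.camera(name): name is "side" or "top"; returns a dict with "pixels" (420x560x3 uint8, red, green, blue), "depth" (420x560 float32, m along the optical axis (not along the pixel's ray), 0 where there is no reading), "fov_y" (degrees; the focal length in pixels is half the picture's height over the tangent of half this angle, whatever the lens; pixels are square), "cx", "cy" (the principal point, pixels), "pose" (4x4, takes a point from camera to world coordinates). Camera axes: x right, y down, z forward; pixel columns grow to the right and rows downward; lengths in m; the calibration is good to about 2 mm. A picture is of the moment at which its call begins.
- close_job(): hands the job in; it is judged then, once.
The state is a dict: "time_s": time; "joints": joint angles; "joint_velocities": joint speeds; "effort": joint torques, N m; "position": TCP position; "tool_rot": TCP orientation; "ft_force": force on the tool from outside, world axes, zero at the start; "moment": the same for the moment, N m; "grip_width": opening from 0.0 (shut) to 1.0 (fully open); "gripper_force": force on a finger pad.
Only numpy, scipy, OpenCV 4.12 (cv2) and the standard library are available. Lean on these libraries where they do the work, as an engineer would, in place of code of your own. Each camera call takes 0.05 s, during which the arm holds its last target. There are 200 camera calls.

## Working session

There is one attempt and no reset: what is moved stays moved. The work goes in short steps, Python scripts to look and compute and a shell command to move; the robot and the scene stay as the last step left them, time stands still between calls to the robot, and variables do not carry over. Pictures are saved under pics/ and viewed, at most 14 in all, crops included, and the job is handed in when it is done.

```bash
ls; mkdir -p pics; cat > h.py <<'E'
import numpy as np, cv2
from workcell import bot, imaging, telemetry, close_job
def snap(n,f):
    c=imaging.camera(n); cv2.imwrite(f'pics/{f}.png',c['pixels'][:,:,::-1]); np.savez(f'pics/{f}.npz',**{k:c[k] for k in('pixels','depth','fov_y','cx','cy','pose')}); return c
def pts(c):
    h,w=c['depth'].shape; f=h/2/np.tan(np.radians(c['fov_y'])/2)
    u,v=np.meshgrid(np.arange(w),np.arange(h)); d=c['depth']
    P=np.stack([(u-c['cx'])/f*d,(v-c['cy'])/f*d,d],-1); T=c['pose']
    P=P@T[:3,:3].T+T[:3,3]; P[d==0]=np.nan; return P
def ray(c,u,v,z):
    f=210/np.tan(np.radians(c['fov_y'])/2); T=c['pose']
    r=T[:3,:3]@np.array([(u-c['cx'])/f,(v-c['cy'])/f,1]); return T[:3,3]+r*(z-T[2,3])/r[2]
E
python3 - <<'E'
from h import *
for n in('top','side'):
    c=snap(n,n+'0'); print(c['fov_y'],c['cx'],c['cy'],np.round(c['pose'],3).tolist(),(c['depth']>0).mean())
s=telemetry.get_state(); print({k:np.round(v,3).tolist() for k,v in s.items()},bot.pinch_z)
E
```

```text
jog.py
pics
workcell.py
44.00824063457331 280.9589302005998 210.8688740456464 [[-0.021, -0.986, 0.165, 0.309], [-1.0, 0.02, -0.009, 0.018], [0.006, -0.165, -0.986, 1.362], [0.0, 0.0, 0.0, 1.0]] 0.9959821428571428
46.3030354237478 285.5002420596153 205.81951626261227 [[0.962, -0.203, 0.182, 0.348], [-0.272, -0.721, 0.637, -0.71], [0.002, -0.662, -0.749, 0.893], [0.0, 0.0, 0.0, 1.0]] 0.9959821428571428
{'time_s': 0.1, 'joints': [-82.63, 12.474, 92.522, -0.002, 75.132, -6.428], 'joint_velocities': [-0.066, -0.149, -0.166, 0.035, 0.025, -0.011], 'effort': [-0.0, -39.807, -30.497, -0.0, 0.004, 0.0], 'position': [0.149, -0.606, 0.23], 'tool_rot': [[0.971, 0.239, -0.0], [0.239, -0.971, 0.002], [0.0, -0.002, -1.0]], 'ft_force': [-0.676, -0.429, -0.537], 'moment': [0.011, -0.01, -0.016], 'gripper_force': 0.0, 'grip_width': 1.001} 0.0187
```

View pics/top0.png

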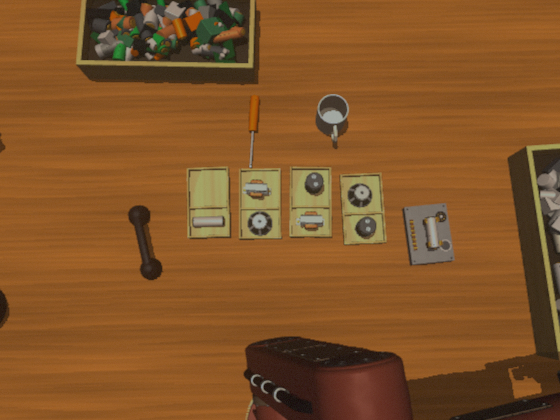

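View pics/side0.png

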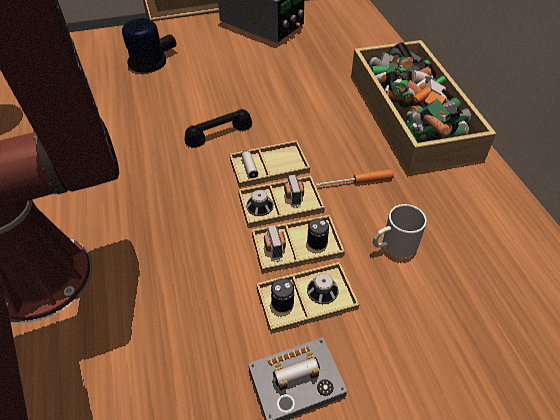

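The top view looks along -z, with image up = +x and left = +y. From left to right:
- Tube tray at u≈209, large bay empty.
- Speaker tray at u≈260, holding the transformer.
- Transformer tray at u≈311, holding the can.
- Can tray at u≈362, holding the loudspeaker.
- Chassis at (428,235), with the tube in it.

The side view confirms this. Next I measure.

```bash
python3 - <<'E'
from h import *
for n in('top0','side0'):
    c=dict(np.load(f'pics/{n}.npz')); P=pts(c); z=P[...,2]
    m0=(abs(z)<.01)&(P[...,0]>.35)&(P[...,0]<.75)&(abs(P[...,1])<.4); print(n,'table z',np.median(z[m0]),np.percentile(z[m0],[5,95]))
    hsv=cv2.cvtColor(c['pixels'],cv2.COLOR_RGB2HSV)
    roi=(P[...,0]>.33)&(P[...,0]<.72)&(P[...,1]>-.5)&(P[...,1]<.4)
    m=(roi&(z>.011)&(z<.03)).astype(np.uint8)
    # table-frame raster of raised points 
    q=P[roi&(z>.004)]
    g=np.zeros((400,900),np.uint8); g[((q[:,0]-.33)*1000).astype(int).clip(0,399),((q[:,1]+.5)*1000).astype(int).clip(0,899)]=255
    g=cv2.morphologyEx(g,cv2.MORPH_CLOSE,np.ones((7,7)))
    for k in cv2.findContours(g,cv2.RETR_EXTERNAL,cv2.CHAIN_APPROX_NONE)[0]:
        if cv2.contourArea(k)<3000: continue
        (cx,cy),s,a=cv2.minAreaRect(k); print('rect x,y',round(cy/1000+.33,4),round(cx/1000-.5,4),np.round(s,1),round(a,1))
    # tall parts
    q=roi&(z>.030)&(z<.09)
    nl,lab,st,ce=cv2.connectedComponentsWithStats(q.astype(np.uint8))
    for i in range(1,nl):
        if st[i,4]<25: continue
        s=P[lab==i]; zm=np.percentile(s[:,2],95); t=s[s[:,2]>zm-.006]
        print('part px',np.round(ce[i]),st[i,4],'zmax',round(zm,4),'top mean',np.round(t.mean(0),4),'min',np.round(s.min(0),3),'max',np.round(s.max(0),3))
E
```

```text
top0 table z 0.0013184767283598298 [-0.0037935  0.0074368]
rect x,y 0.568 0.1997 [210.9 124.8] 87.6
rect x,y 0.5869 0.065 [262.3 130.7] 89.7
rect x,y 0.5464 -0.1381 [287.  214.3] 6.2
rect x,y 0.4665 -0.3751 [165.5 137.4] 85.8
rect x,y 0.4675 0.3604 [209.1  56.1] 77.3
part px [334. 139.] 28 zmax 0.0747 top mean [ 0.7159 -0.1366  0.072 ] min [ 0.71  -0.141  0.037] max [ 0.72  -0.132  0.076]
part px [313. 181.] 291 zmax 0.0717 top mean [ 0.604  -0.0794  0.0685] min [ 0.581 -0.1    0.03 ] max [ 0.626 -0.057  0.074]
part px [255. 187.] 306 zmax 0.056 top mean [0.5927 0.0701 0.0528] min [0.571 0.043 0.031] max [0.615 0.098 0.062]
part px [361. 192.] 193 zmax 0.0481 top mean [ 0.5759 -0.2012  0.0453] min [ 0.555 -0.221  0.03 ] max [ 0.595 -0.183  0.05 ]
part px [142. 241.] 842 zmax 0.052 top mean [0.463  0.3639 0.0492] min [0.37  0.324 0.03 ] max [0.555 0.4   0.056]
part px [433. 232.] 718 zmax 0.0698 top mean [ 0.466  -0.3741  0.0673] min [ 0.394 -0.427  0.03 ] max [ 0.543 -0.343  0.075]
part px [310. 219.] 311 zmax 0.0554 top mean [ 0.5074 -0.0687  0.0525] min [ 0.485 -0.096  0.031] max [
[... 1709 characters left out ...]
0.5732 -0.2028  0.0417] min [ 0.554 -0.222  0.03 ] max [ 0.593 -0.18   0.047]
part px [282. 292.] 552 zmax 0.0674 top mean [ 0.4849 -0.2098  0.0647] min [ 0.462 -0.233  0.03 ] max [ 0.507 -0.186  0.071]
part px [300. 351.] 48 zmax 0.0326 top mean [ 0.4857 -0.3296  0.0311] min [ 0.464 -0.335  0.03 ] max [ 0.502 -0.32   0.033]
part px [295. 370.] 888 zmax 0.0668 top mean [ 0.4642 -0.3735  0.0641] min [ 0.422 -0.393  0.03 ] max [ 0.508 -0.328  0.069]
part px [281. 357.] 44 zmax 0.0331 top mean [ 0.4473 -0.3329  0.0313] min [ 0.434 -0.338  0.03 ] max [ 0.465 -0.326  0.035]
part px [325. 387.] 139 zmax 0.0329 top mean [ 0.5082 -0.4063  0.0315] min [ 0.494 -0.419  0.03 ] max [ 0.522 -0.393  0.034]
```

```bash
python3 - <<'E'
from h import *
a=cv2.imread('pics/top0.png')[150:275,180:460]; cv2.imwrite('pics/crop1.png',cv2.resize(a,None,fx=2.8,fy=2.8,interpolation=cv2.INTER_CUBIC))
E
```

```text
(no output)
```

View pics/crop1.png

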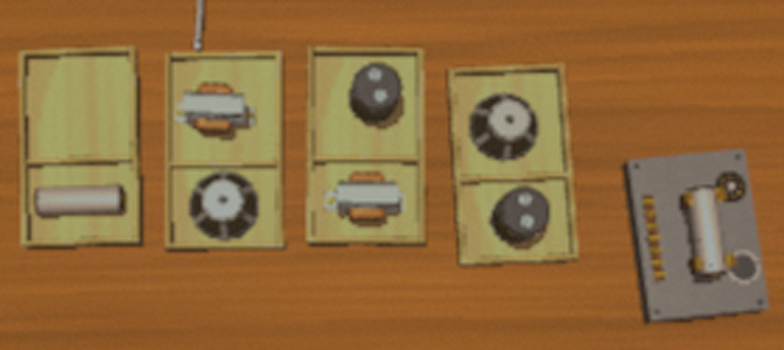

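```bash
cat >> h.py <<'E'
def to(x,y,z,yaw):
    """shift (tool axes) and rz from the present pose to a tool-down pose; yaw = world angle of tool x"""
    s=telemetry.get_state(); R=s['tool_rot']; R=np.array(R)
    y0=np.degrees(np.arctan2(R[1,0],R[0,0])); d=R.T@(np.array([x,y,z])-s['position'])
    print('shift',np.round(d,4),'rz',round((y0-yaw+180)%360-180,1),'n',round(np.linalg.norm(d)/.0417,1),'rows')
E
python3 - <<'E'
from h import *
def rect(p): 
    (a,b),s,an=cv2.minAreaRect((p[:,:2]*1000).astype(np.float32)); 
    if s[0]<s[1]: s=s[::-1]; an+=90
    an=(an+90)%180-90   # angle of long side from world x
    return np.round([a,b],1),np.round(s,1),round(an,1)
for n in('top0','side0'):
    c=dict(np.load(f'pics/{n}.npz')); P=pts(c); z=P[...,2]+(-.0013 if n=='top0' else .0006)
    hsv=cv2.cvtColor(c['pixels'],cv2.COLOR_RGB2HSV); X,Y=P[...,0],P[...,1]
    # trays: plywood colour, rays on to the wall-top plane
    ply=((hsv[...,0]>=19)&(hsv[...,0]<=35)&(hsv[...,1]>60)&(hsv[...,2]>60)&(X>.4)&(X<.7)&(Y>-.29)&(Y<.3)).astype(np.uint8)
    ply=cv2.morphologyEx(cv2.morphologyEx(ply,cv2.MORPH_OPEN,np.ones((2,2))),cv2.MORPH_CLOSE,np.ones((3,3)))
    for k in cv2.findContours(ply,cv2.RETR_EXTERNAL,cv2.CHAIN_APPROX_NONE)[0]:
        if cv2.contourArea(k)<500: continue
        q=np.array([ray(c,u,v,.018) for u,v in k[:,0]]); r=rect(q); a=np.radians(r[2]); print(n,'tray',r,'origin',np.round(r[0]+38.5*np.array([np.cos(a),np.sin(a)]),1))
    def near(x,y,r,z0,z1): return (np.hypot(X-x,Y-y)<r)&(z>z0)&(z<z1)
    gray=(hsv[...,1]<70)
    for nm,x,y,r,z0,z1 in(('trafo',.592,.07,.05,.03,.06),('can',.603,-.08,.045,.045,.08),('spk',.5745,-.202,.035,.03,.055),('tube',.465,-.374,.06,.055,.08)):
        m=near(x,y,r,z0,z1); 
        if nm in('trafo','tube'): m&=gray
        q=P[m]; ce=q[:,:2]-q[:,:2].mean(0); w,V=np.linalg.eigh(ce.T@ce); d=V[:,1]
        print(n,nm,m.sum(),rect(q),'mean',np.round(q.mean(0)*1000,1),'pca',round(np.degrees(np.arctan2(d[1],d[0]))%180,1))
to(.603,-.080,.15,0)
E
```

```text
top0 tray (array([ 535.1, -210.3]), array([187.9, 109.5]), 1.3) origin [ 573.6 -209.4]
top0 tray (array([554.2,  58.7]), array([187.5, 109.2]), -0.4) origin [592.7  58.4]
top0 tray (array([556. , -73.8]), array([186.4, 109.8]), -2.1) origin [594.5 -75.2]
top0 tray (array([560.1, 194.8]), array([187.7, 110. ]), 0.5) origin [598.6 195.1]
top0 trafo 189 (array([592.2,  70.5]), array([54.6, 22.4]), 86.8) mean [591.2  70.9  51.2] pca 86.8
top0 can 271 (array([603.7, -78.6]), array([44.8, 43.8]), 0.3) mean [602.2 -78.2  65.7] pca 165.0
top0 spk 190 (array([ 575.3, -201.8]), array([39.5, 36.9]), -46.0) mean [ 574.7 -201.6   42.9] pca 135.1
top0 tube 286 (array([ 466.5, -373.2]), array([81.3, 26. ]), 3.9) mean [ 465.4 -372.9   65.4] pca 4.7
side0 tray (array([ 535.8, -212.6]), array([173. , 107.8]), 1.3) origin [ 574.3 -211.7]
side0 tray (array([554.7, -85.5]), array([176.2,  88.1]), -1.8) origin [593.2 -86.7]
side0 tray (array([559.2,  45.7]), array([180.6,  85.4]), -0.4) origin [597.7  45.4]
side0 tray (array([578.6, 180.4]), array([137.8,  84. ]), 1.3) origin [617.1 181.3]
side0 trafo 221 (array([592.4,  71. ]), array([61.8, 26.2]), 87.2) mean [589.8  66.6  47.1] pca 87.1
side0 can 371 (array([602.2, -79.5]), array([46.1, 44.3]), 73.4) mean [600.5 -84.2  61.9] pca 81.3
side0 spk 293 (array([ 573.7, -201.5]), array([40.1, 37.3]), 71.1) mean [ 572.4 -204.7   40.3] pca 61.7
side0 tube 610 (array([ 463.9, -371.2]), array([80. , 31.5]), 5.7) mean [ 463.9 -375.4   63. ] pca 4.6
shift [ 0.5664 -0.4025  0.0811] rz 13.8 n 16.8 rows
```

```bash
python3 - <<'E'
from h import *
c=dict(np.load('pics/top0.npz')); P=pts(c); X,Y=P[...,0],P[...,1]; hsv=cv2.cvtColor(c['pixels'],cv2.COLOR_RGB2HSV)
ply=((hsv[...,0]>=19)&(hsv[...,0]<=35)&(hsv[...,1]>60)&(hsv[...,2]>60)&(X>.4)&(X<.7)&(Y>-.29)&(Y<.3)).astype(np.uint8)
ply=cv2.morphologyEx(ply,cv2.MORPH_CLOSE,np.ones((3,3)))
for k in cv2.findContours(ply,cv2.RETR_EXTERNAL,cv2.CHAIN_APPROX_NONE)[0]:
    if cv2.contourArea(k)<500: continue
    q=np.array([ray(c,u,v,.018)[:2]*1000 for u,v in k[:,0]],np.float32); b=cv2.boxPoints(cv2.minAreaRect(q)); 
    (a,b2),s,an=cv2.minAreaRect(q); an=(an+45)%90-45; r=np.radians(an); print('centre',round(a,1),round(b2,1),np.round(s,1),round(an,1),'origin',np.round([a+38.5*np.cos(r),b2+38.5*np.sin(r)],1))
E
python3 jog.py '1 .04 -.03 0 0 0 7; 1 .075 -.055 0 0 0 13.8; 1 .11 -.08 0 0 0 13.8; 1 .145 -.105 0 0 0 13.8; 1 .18 -.13 0 0 0 13.8' 60
python3 - <<'E'
from h import *
to(.603,-.080,.15,0)
E
```

```text
centre 537.8 -208.2 [188.  110.3] 1.3 origin [ 576.3 -207.3]
centre 557.1 61.3 [109.2 188. ] -0.4 origin [595.6  61. ]
centre 558.7 -71.3 [109.8 186.5] -2.1 origin [597.2 -72.7]
centre 563.3 197.4 [188.7 110.2] 0.5 origin [601.8 197.7]
time_s: 0.52
position: [0.2846, -0.4463, 0.2307]
tool_rot: [[1.0, -0.001, -0.0], [-0.001, -1.0, 0.001], [-0.0, -0.001, -1.0]]
ft_force: [0.5, -0.4, -0.2]
grip_width: 0.997
gripper_force: 0.0
shift [ 0.3181 -0.3665  0.081 ] rz -0.1 n 11.8 rows
```

```bash
python3 jog.py '1 .026 -.03 .008 0 0 0; 1 .052 -.06 .016 0 0 0; 1 .078 -.09 .024 0 0 0; 1 .104 -.12 .032 0 0 0; 1 .130 -.15 .04 0 0 0' >/dev/null
python3 jog.py '1 .026 -.03 .008 0 0 0; 1 .052 -.06 .016 0 0 0; 1 .078 -.09 .024 0 0 0; 1 .104 -.12 .032 0 0 0; 1 .130 -.15 .04 0 0 0' >/dev/null
python3 jog.py '1 .026 -.03 .008 0 0 0; 1 .05 -.058 .016 0 0 0; 1 .05 -.058 .016 0 0 0; 1 .05 -.058 .016 0 0 0'
python3 - <<'E'
from h import *
to(.603,-.080,.026,0); snap('side','s1')
E
```

```text
time_s: 1.68
position: [0.5938, -0.0882, 0.1338]
tool_rot: [[1.0, 0.004, -0.003], [0.004, -1.0, 0.001], [-0.003, -0.001, -1.0]]
ft_force: [-0.4, -0.1, 0.1]
grip_width: 0.996
gripper_force: 0.0
shift [ 0.0095 -0.0082  0.1078] rz 0.2 n 2.6 rows
```

View pics/s1.png

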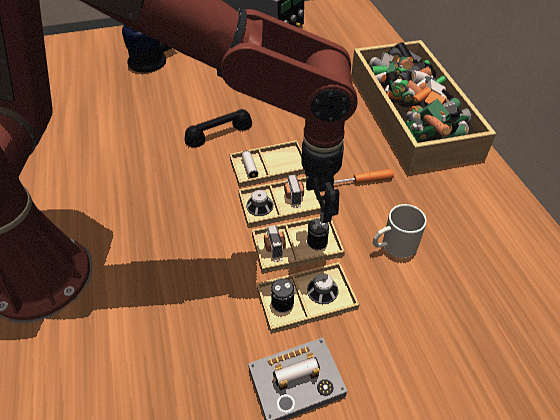

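The side view shows the gripper at about (325,205), over the can at (318,232). I correct the small remaining offset and go down.

```bash
python3 jog.py '1 .009 -.008 .035 0 0 0; 1 .009 -.008 .07 0 0 0; 1 .009 -.008 .09 0 0 0; 1 .009 -.008 .09 0 0 0; 1 .009 -.008 .09 0 0 0' | head -2
python3 - <<'E'
from h import *
to(.603,-.080,.026,0); print(telemetry.get_state()['joint_velocities'])
E
```

```text
time_s: 2.15
position: [0.601, -0.0832, 0.0442]
shift [ 0.0021 -0.0032  0.0182] rz -0.1 n 0.4 rows
[ 0.38129803 -2.43357064 -2.94804107  0.06420838 -0.46968789  0.25190091]
```

```bash
python3 jog.py '1 .001 -.002 .017 0 0 0; 1 .001 -.002 .017 0 0 0; .5 .001 -.002 .017 0 0 0; .4 .001 -.002 .017 0 0 0; .3 .001 -.002 .017 0 0 0' 40
python3 jog.py '.3 0 0 0 0 0 0; .3 0 0 0 0 0 0; .3 0 0 0 0 0 0'
```

```text
time_s: 2.57
position: [0.6052, -0.0808, 0.0303]
tool_rot: [[1.0, -0.0, 0.003], [-0.0, -1.0, -0.001], [0.003, 0.001, -1.0]]
ft_force: [-0.7, -0.6, -0.2]
grip_width: 0.604
gripper_force: 0.0
time_s: 2.82
position: [0.6055, -0.0807, 0.0303]
tool_rot: [[1.0, -0.0, 0.003], [-0.0, -1.0, -0.001], [0.003, 0.001, -1.0]]
ft_force: [-1.3, 0.1, 6.0]
grip_width: 0.531
gripper_force: 41.3
```

```bash
python3 jog.py '.3 0 0 -.02 0 0 0; .3 0 0 -.055 0 0 0; .3 -.01 0 -.085 0 0 0; .3 -.04 0 -.1 0 0 0; .3 -.08 0 -.1 0 0 0' | egrep 'pos|grip|ft'
python3 jog.py '.3 -.04 0 0 0 0 0; .3 -.08 0 0 0 0 0; .3 -.11 0 0.02 0 0 0; .3 -.125 0 0.05 0 0 0; .3 -.125 0 .07 0 0 0'| egrep 'pos|grip|ft'
python3 jog.py '.3 0 0 0 0 0 0; .3 0 0 0 0 0 0; .3 0 0 0 0 0 0' | egrep 'time|pos|grip|ft|rot'
```

```text
position: [0.5294, -0.0817, 0.1342]
ft_force: [1.0, -0.6, 0.2]
grip_width: 0.53
gripper_force: 41.2
position: [0.3936, -0.0788, 0.0559]
ft_force: [-0.0, 1.1, -2.0]
grip_width: 0.526
gripper_force: 41.2
time_s: 3.9
position: [0.4005, -0.0807, 0.0595]
tool_rot: [[1.0, 0.0, 0.002], [0.0, -1.0, -0.001], [0.002, 0.001, -1.0]]
ft_force: [0.3, -0.0, -1.5]
grip_width: 0.528
gripper_force: 41.3
```

```bash
python3 jog.py '.3 0 0 .01 0 0 0; .3 0 0 .02 0 0 0; .3 0 0 .029 0 0 0; .3 0 0 .031 0 0 0; .3 0 0 .031 0 0 0' | egrep 'pos|ft'
python3 jog.py '.3 0 0 0 0 0 0; .3 0 0 .001 0 0 0; .3 0 0 .002 0 0 0; .3 0 0 .002 0 0 0; .3 0 0 .002 0 0 0'| egrep 'pos|ft'
python3 jog.py '.3 0 0 0.0005 0 0 0; .3 0 0 .001 0 0 0; .3 0 0 .001 0 0 0; .3 0 0 .001 0 0 0'| egrep 'pos|ft'
```

```text
position: [0.3987, -0.08, 0.0267]
ft_force: [0.8, 0.5, -1.8]
position: [0.3991, -0.0803, 0.0255]
ft_force: [0.2, -0.9, -1.8]
position: [0.3992, -0.0803, 0.0253]
ft_force: [-3.2, 0.4, 7.7]
```

Contact at 7.7 N, with the can standing on the table. I release it and rise, then go to the transformer.

```bash
python3 jog.py '.7 0 0 0 0 0 0; .8 0 0 0 0 0 0; 1 0 0 0 0 0 0; 1 0 0 0 0 0 0; 1 0 0 -.02 0 0 0' | egrep 'pos|ft|grip'
python3 jog.py '1 0 0 -.035 0 0 0; 1 0 0 -.07 0 0 0; 1 .02 -.02 -.1 0 0 0; 1 .045 -.05 -.11 0 0 0; 1 .07 -.08 -.11 0 0 0' | egrep pos
python3 jog.py '1 .03 -.018 0 0 0 3.1; 1 .06 -.036 0 0 0 3.1; 1 .09 -.054 0 0 0 3.1; 1 .12 -.07 0 0 0 3.1; 1 .125 -.07 0 0 0 3.1' | egrep pos
python3 jog.py '1 0 0 0 0 0 0; 1 0 0 0 0 0 0; 1 0 0 0 0 0 0' | egrep 'time|pos'
python3 - <<'E'
from h import *
to(.592,.0705,.026,-3); snap('top','t2')
E
```

```text
position: [0.3955, -0.0789, 0.0414]
ft_force: [-1.5, 0.1, 0.3]
grip_width: 0.999
gripper_force: 0.0
position: [0.473, -0.0002, 0.159]
position: [0.5982, 0.0726, 0.1542]
time_s: 6.57
position: [0.5925, 0.0692, 0.1536]
shift [-0.0003 -0.0013  0.1276] rz -0.1 n 3.1 rows
```

View pics/t2.png

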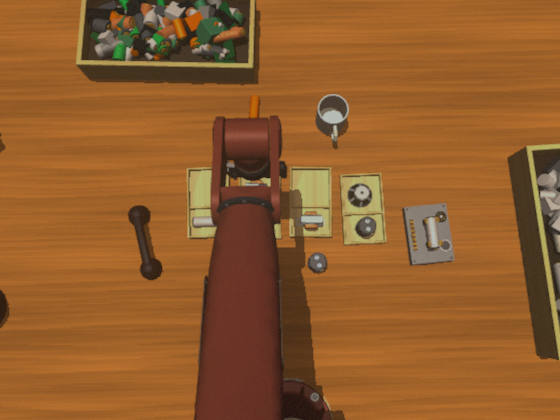

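Picture: the can stands upright at (318,262), and the gripper is over the transformer at about (258,185). Going down.

```bash
python3 jog.py '1 0 -.001 .03 0 0 0; 1 0 -.001 .06 0 0 0; 1 0 -.001 .09 0 0 0; 1 0 -.001 .115 0 0 0; 1 0 -.001 .115 0 0 0' | egrep 'pos'
python3 jog.py '1 0 0 .01 0 0 0; 1 0 0 .015 0 0 0; 1 0 0 .015 0 0 0; 1 0 0 .015 0 0 0' | egrep 'pos|ft'
python3 jog.py '.6 0 0 0 0 0 0; .5 0 0 0 0 0 0; .4 0 0 0 0 0 0; .4 0 0 0 0 0 0; .4 0 0 0 0 0 0' 70 | egrep 'time|pos|ft|grip'
```

```text
position: [0.5875, 0.07, 0.0335]
position: [0.5951, 0.0707, 0.0258]
ft_force: [0.2, -0.9, -0.5]
time_s: 7.78
position: [0.5956, 0.0709, 0.0259]
ft_force: [0.5, 0.7, 5.0]
grip_width: 0.615
gripper_force: 76.4
```

```bash
python3 jog.py '.4 0 0 -.015 0 0 0; .4 0 0 -.035 0 0 0; .4 0 0 -.055 0 0 0; .4 0.001 0.01 -.065 0 0 0; .4 .003 .035 -.065 0 0 0' | egrep 'pos|grip|ft'
python3 jog.py '.4 .002 .028 0 0 0 0; .4 .005 .056 0 0 0 0; .4 .008 .084 0 0 0 0; .4 .009 .1 0 0 0 0; .4 .009 .107 0 0 0 0'| egrep 'pos|grip|ft'
python3 jog.py '.4 0 0 0 0 0 0; .4 0 0 0 0 0 0; .4 0 0 0 0 0 0' | egrep 'time|pos|grip|ft|rot'
python3 - <<'E'
from h import *
to(.600,-.0715,.026,-3)
E
```

```text
position: [0.5964, 0.0374, 0.0914]
ft_force: [1.1, -0.9, -4.2]
grip_width: 0.618
gripper_force: 75.4
position: [0.5971, -0.0748, 0.0879]
ft_force: [-0.6, -0.1, -4.6]
grip_width: 0.617
gripper_force: 75.3
time_s: 8.87
position: [0.5976, -0.0706, 0.0885]
tool_rot: [[0.999, -0.053, -0.002], [-0.053, -0.999, 0.001], [-0.002, -0.001, -1.0]]
ft_force: [-0.1, 0.2, -3.2]
grip_width: 0.615
gripper_force: 75.3
shift [0.0026 0.0009 0.0625] rz -0.1 n 1.5 rows
```

```bash
python3 jog.py '.4 .001 0.001 .015 0 0 0; .4 .001 .001 .03 0 0 0; .4 .001 .001 .045 0 0 0; .4 .001 .001 .056 0 0 0; .4 .001 .001 .058 0 0 0' | egrep 'pos|ft'
python3 jog.py '.4 0 0 0 0 0 0; .4 0 0 .001 0 0 0; .4 0 0 .002 0 0 0; .4 0 0 .002 0 0 0; .4 0 0 .002 0 0 0'| egrep 'pos|ft'
python3 jog.py '.4 0 0 0.0005 0 0 0; .4 0 0 .001 0 0 0; .4 0 0 .001 0 0 0; .4 0 0 .001 0 0 0'| egrep 'pos|ft'
```

```text
position: [0.5969, -0.0709, 0.0284]
ft_force: [-0.5, 1.0, -5.6]
position: [0.6, -0.0729, 0.0302]
ft_force: [-0.3, -0.2, -4.4]
position: [0.5992, -0.0727, 0.0283]
ft_force: [0.2, 0.5, -4.5]
```

```bash
python3 jog.py '.4 0 0 .001 0 0 0; .4 0 0 .002 0 0 0; .4 0 0 .002 0 0 0; .4 0 0 .002 0 0 0; .4 0 0 .002 0 0 0'| egrep 'pos|ft'
python3 jog.py '.4 0 0 0.0005 0 0 0; .4 0 0 .001 0 0 0; .4 0 0 .001 0 0 0; .4 0 0 .001 0 0 0'| egrep 'pos|ft'
```

```text
position: [0.5992, -0.0727, 0.0262]
ft_force: [-1.2, -0.9, -3.9]
position: [0.5994, -0.0727, 0.0259]
ft_force: [-2.1, 0.3, 0.8]
```

```bash
python3 jog.py '.7 0 0 0 0 0 0; .8 0 0 0 0 0 0; 1 0 0 0 0 0 0; 1 0 0 0 0 0 0; 1 0 0 -.015 0 0 0' | egrep 'pos|ft|grip'
python3 jog.py '1 0 0 -.03 0 0 0; 1 0 0 -.06 0 0 0; 1 -.003 .03 -.08 0 0 -3; 1 -.008 .065 -.08 0 0 -3; 1 -.015 .1 -.08 0 0 -3' | egrep pos
python3 jog.py '1 -.003 .03 0 0 0 0; 1 -.003 .03 0 0 0 0; 1 -.003 .03 0 0 0 0; 1 -.003 .03 0 0 0 0' | egrep 'time|pos'
python3 - <<'E'
from h import *
to(.5745,-.2018,.026,0); snap('side','s3')
E
```

```text
position: [0.5968, -0.0722, 0.0376]
ft_force: [-0.7, 0.7, -0.4]
grip_width: 1.0
gripper_force: 0.0
position: [0.5813, -0.1731, 0.1237]
time_s: 11.95
position: [0.5758, -0.2015, 0.1202]
shift [-0.0013  0.0004  0.0942] rz -0.1 n 2.3 rows
```

View pics/s3.png

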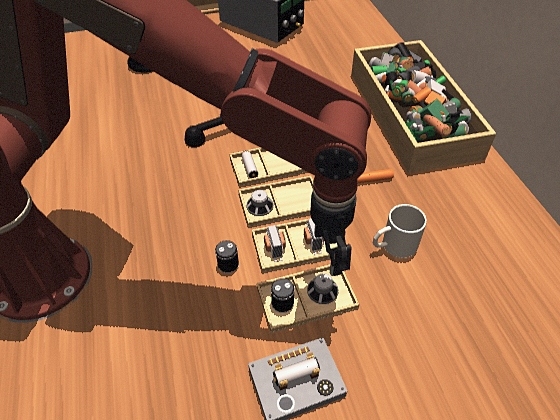

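The transformer is in its tray at (313,237), the can is at (228,255), and the gripper is above the loudspeaker at (323,290). Going down.

```bash
python3 jog.py '1 -.002 0 .03 0 0 0; 1 -.002 0 .06 0 0 0; 1 -.002 0 .08 0 0 0; 1 -.002 0 .085 0 0 0; 1 -.002 0 .085 0 0 0' | egrep 'pos'
python3 jog.py '1 0 0 .004 0 0 0; 1 0 0 .008 0 0 0; 1 0 0 .008 0 0 0; 1 0 0 .008 0 0 0' | egrep 'pos|ft'
python3 - <<'E'
from h import *
to(.5745,-.2018,.026,0)
E
```

```text
position: [0.5721, -0.1994, 0.0329]
position: [0.5747, -0.202, 0.0284]
ft_force: [0.2, -0.1, 0.4]
shift [-0.0002 -0.0002  0.0024] rz -0.1 n 0.1 rows
```

```bash
python3 jog.py '1 0 0 .002 0 0 0; 1 0 0 .0025 0 0 0; .6 0 0 .0025 0 0 0; .4 0 0 .0025 0 0 0; .3 0 0 .0025 0 0 0' 40 | egrep 'pos|ft'
python3 jog.py '.3 0 0 0 0 0 0; .3 0 0 0 0 0 0; .3 0 0 0 0 0 0; .3 0 0 0 0 0 0' | egrep 'pos|ft|grip'
python3 jog.py '.3 0 0 -.01 0 0 0; .3 0 0 -.03 0 0 0; .3 0 0 -.06 0 0 0; .3 0 -.02 -.085 0 0 0; .3 .003 -.055 -.09 0 0 0' | egrep 'pos|ft|grip'
```

```text
position: [0.5738, -0.2018, 0.0249]
ft_force: [0.5, -0.7, -1.0]
position: [0.5742, -0.202, 0.0252]
ft_force: [-0.1, -1.0, 1.4]
grip_width: 0.451
gripper_force: 40.7
position: [0.5801, -0.1504, 0.1206]
ft_force: [1.8, 0.2, -0.3]
grip_width: 0.448
gripper_force: 40.6
```

```bash
python3 jog.py '.3 .003 -.038 0 0 0 0; .3 .006 -.076 0 0 0 0; .3 .01 -.114 0 0 0 0; .3 .014 -.152 0 0 0 0; .3 .018 -.18 0 0 0 0' | egrep 'pos|grip'
python3 jog.py '.3 .001 -.015 0 0 0 0; .3 .001 -.028 0.01 0 0 0; .3 .001 -.028 .03 0 0 0; .3 .001 -.028 .04 0 0 0; .3 .001 -.028 .04 0 0 0'| egrep 'pos|grip'
python3 jog.py '.3 0 0 0 0 0 0; .3 0 0 0 0 0 0; .3 0 0 0 0 0 0' | egrep 'time|pos|grip|ft|rot'
python3 - <<'E'
from h import *
to(.596,.0615,.0252,0)
E
```

```text
position: [0.5942, 0.0364, 0.1147]
grip_width: 0.452
gripper_force: 40.6
position: [0.5925, 0.061, 0.0706]
grip_width: 0.45
gripper_force: 40.6
time_s: 15.0
position: [0.5972, 0.0605, 0.0758]
tool_rot: [[1.0, -0.003, 0.002], [-0.003, -1.0, -0.0], [0.002, 0.0, -1.0]]
ft_force: [-0.7, 0.1, -1.7]
grip_width: 0.456
gripper_force: 40.6
shift [-0.0013 -0.001   0.0506] rz -0.2 n 1.2 rows
```

```bash
python3 jog.py '.3 -.001 -.001 .015 0 0 0; .3 -.001 -.001 .03 0 0 0; .3 -.001 -.001 .043 0 0 0; .3 -.001 -.001 .047 0 0 0; .3 -.001 -.001 .047 0 0 0' | egrep 'pos|ft'
python3 jog.py '.3 0 0 0 0 0 0; .3 0 0 0 0 0 0; .3 0 0 .001 0 0 0; .3 0 0 .001 0 0 0; .3 0 0 .001 0 0 0'| egrep 'pos|ft'
python3 jog.py '.3 0 0 0.001 0 0 0; .3 0 0 .001 0 0 0; .3 0 0 .001 0 0 0; .3 0 0 .001 0 0 0'| egrep 'pos|ft'
```

```text
position: [0.5941, 0.062, 0.0265]
ft_force: [-0.1, 0.8, -2.1]
position: [0.5957, 0.0622, 0.0274]
ft_force: [0.4, -0.4, -0.6]
position: [0.5952, 0.0622, 0.0258]
ft_force: [0.3, -0.1, -2.2]
```

```bash
python3 jog.py '.3 0 0 0.0005 0 0 0; .3 0 0 .0005 0 0 0; .3 0 0 .0005 0 0 0; .3 0 0 .0005 0 0 0'| egrep 'pos|ft'
python3 jog.py '.3 0 0 0.0005 0 0 0; .3 0 0 .0005 0 0 0; .3 0 0 .0005 0 0 0; .3 0 0 .0005 0 0 0'| egrep 'pos|ft'
```

```text
position: [0.5953, 0.0622, 0.0253]
ft_force: [-0.0, -0.9, -1.9]
position: [0.5953, 0.0622, 0.0252]
ft_force: [-1.8, -0.4, 2.7]
```

```bash
python3 jog.py '.6 0 0 0 0 0 0; .7 0 0 0 0 0 0; 1 0 0 0 0 0 0; 1 0 0 0 0 0 0; 1 0 0 -.015 0 0 0' | egrep 'pos|ft|grip'
python3 jog.py '1 0 0 -.03 0 0 0; 1 0 0 -.06 0 0 0; 1 -.02 .015 -.085 0 0 0; 1 -.05 .037 -.095 0 0 0; 1 -.08 .06 -.095 0 0 0' | egrep pos
python3 jog.py '1 -.03 .022 0 0 0 0; 1 -.06 .044 0 0 0 0; 1 -.09 .066 0 0 0 0; 1 -.116 .0825 0 0 0 0; 1 -.116 .0825 0 0 0 0' | egrep 'time|pos'
python3 jog.py '1 0 0 0 0 0 0; 1 0 0 0 0 0 0; 1 0 0 0 0 0 0' | egrep 'time|pos'
python3 - <<'E'
from h import *
to(.3991,-.0803,.0255,0); snap('side','s4')
E
```

```text
position: [0.5925, 0.0622, 0.0368]
ft_force: [-0.9, -0.9, -0.2]
grip_width: 1.0
gripper_force: 0.0
position: [0.5181, 0.0018, 0.1391]
time_s: 18.08
position: [0.3943, -0.0812, 0.1336]
time_s: 18.33
position: [0.4003, -0.0798, 0.1353]
shift [-0.0014  0.0005  0.1098] rz -0.1 n 2.6 rows
```

View pics/s4.png

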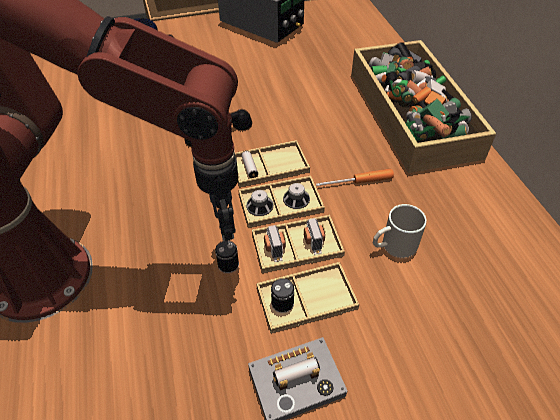

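The loudspeaker at (297,195) and the transformer at (315,235) both stand in their bays. The can at (228,255) is under the gripper.

```bash
python3 jog.py '1 -.001 0 .03 0 0 0; 1 -.001 0 .06 0 0 0; 1 -.001 0 .09 0 0 0; 1 -.001 0 .1 0 0 0; 1 -.001 0 .1 0 0 0' | egrep 'pos'
python3 jog.py '1 0 0 .005 0 0 0; 1 0 0 .009 0 0 0; 1 0 0 .009 0 0 0; 1 0 0 .009 0 0 0' | egrep 'pos|ft'
python3 jog.py '.6 0 0 0 0 0 0; .4 0 0 0 0 0 0; .3 0 0 0 0 0 0; .3 0 0 0 0 0 0; .3 0 0 0 0 0 0' 40 | egrep 'time|pos|ft|grip'
```

```text
position: [0.3957, -0.0782, 0.0316]
position: [0.399, -0.0801, 0.0266]
ft_force: [0.5, 0.3, -0.2]
time_s: 19.55
position: [0.3986, -0.0802, 0.0265]
ft_force: [-0.1, -0.1, 4.6]
grip_width: 0.525
gripper_force: 40.9
```

```bash
python3 jog.py '.3 0 0 -.02 0 0 0; .3 0 0 -.05 0 0 0; .3 0 0 -.085 0 0 0; .3 .015 0.01 -.105 0 0 0; .3 .04 .03 -.11 0 0 0' | egrep 'pos|ft|grip'
python3 jog.py '.3 .03 .022 0 0 0 0; .3 .06 .044 0 0 0 0; .3 .09 .066 0 0 0 0; .3 .12 .088 0 0 0 0; .3 .136 .097 0 0 0 0' | egrep 'pos|grip'
python3 jog.py '.3 0 0 0 0 0 0; .3 0 0 .02 0 0 0; .3 0 0 .045 0 0 0; .3 0 0 .06 0 0 0; .3 0 0 .06 0 0 0'| egrep 'pos|grip'
python3 jog.py '.3 0 0 0 0 0 0; .3 0 0 0 0 0 0; .3 0 0 0 0 0 0' | egrep 'time|pos|grip|ft|rot'
python3 - <<'E'
from h import *
to(.576,-.207,.0315,0)
E
```

```text
position: [0.4388, -0.1095, 0.1392]
ft_force: [1.4, -0.5, -0.9]
grip_width: 0.523
gripper_force: 41.3
position: [0.5766, -0.2102, 0.1355]
grip_width: 0.526
gripper_force: 41.4
position: [0.569, -0.2047, 0.0704]
grip_width: 0.529
gripper_force: 41.4
time_s: 21.05
position: [0.5748, -0.2076, 0.0776]
tool_rot: [[1.0, -0.002, 0.003], [-0.002, -1.0, -0.001], [0.003, 0.001, -1.0]]
ft_force: [0.7, 0.7, -0.9]
grip_width: 0.531
gripper_force: 41.4
shift [ 0.001  -0.0007  0.0461] rz -0.1 n 1.1 rows
```

```bash
python3 jog.py '.3 0 0 .015 0 0 0; .3 0 0 .03 0 0 0; .3 0 0 .04 0 0 0; .3 0 0 .043 0 0 0; .3 0 0 .043 0 0 0' | egrep 'pos|ft'
python3 jog.py '.3 0 0 0 0 0 0; .3 0 0 0 0 0 0; .3 0 0 .001 0 0 0; .3 0 0 .001 0 0 0; .3 0 0 .001 0 0 0'| egrep 'pos|ft'
python3 jog.py '.3 0 0 0.001 0 0 0; .3 0 0 .001 0 0 0; .3 0 0 .001 0 0 0; .3 0 0 .001 0 0 0'| egrep 'pos|ft'
```

```text
position: [0.5733, -0.207, 0.0324]
ft_force: [0.6, 0.1, -1.5]
position: [0.5741, -0.2074, 0.0323]
ft_force: [-0.2, -0.8, -2.4]
position: [0.5742, -0.2075, 0.0315]
ft_force: [-1.4, 0.7, 4.2]
```

```bash
python3 jog.py '.7 0 0 0 0 0 0; .8 0 0 0 0 0 0; 1 0 0 0 0 0 0; 1 0 0 0 0 0 0; 1 0 0 -.015 0 0 0' | egrep 'pos|ft|grip'
python3 jog.py '1 0 0 -.035 0 0 0; 1 0 0 -.07 0 0 0; 1 -.01 .015 -.1 0 0 0; 1 -.03 .045 -.11 0 0 0; 1 -.05 .075 -.11 0 0 0' | egrep pos
python3 jog.py '1 -.02 .03 0 0 0 -4.6; 1 -.04 .06 0 0 0 -4.6; 1 -.059 .091 0 0 0 -4.6; 1 -.059 .091 0.01 0 0 -4.6; 1 -.059 .091 0.01 0 0 -4.6' | egrep 'time|pos'
python3 jog.py '1 0 0 0 0 0 0; 1 0 0 0 0 0 0; 1 0 0 0 0 0 0' | egrep 'time|pos|rot'
python3 - <<'E'
from h import *
to(.465,-.3735,.044,4.6); snap('top','t5')
E
```

```text
position: [0.571, -0.2059, 0.0424]
ft_force: [-0.5, 1.7, -0.9]
grip_width: 1.002
gripper_force: 0.0
position: [0.5266, -0.284, 0.161]
time_s: 23.47
position: [0.4626, -0.3739, 0.1441]
time_s: 23.72
position: [0.4653, -0.3719, 0.1459]
tool_rot: [[0.997, 0.08, 0.0], [0.08, -0.997, 0.0], [0.0, -0.0, -1.0]]
shift [-0.0005  0.0016  0.1019] rz 0.0 n 2.4 rows
```

View pics/t5.png

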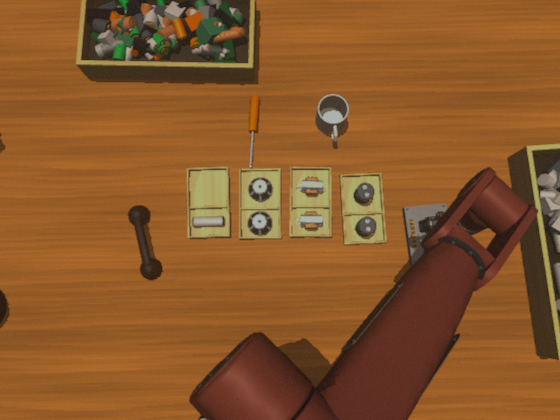

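All three parts sit in their matching bays: loudspeaker at (260,188), transformer at (311,186), can at (364,192). Next is the tube.

```bash
python3 jog.py '1 -.001 .001 .03 0 0 0; 1 -.001 .001 .06 0 0 0; 1 -.001 .001 .085 0 0 0; 1 -.001 .001 .09 0 0 0; 1 -.001 .001 .09 0 0 0' | egrep 'pos'
python3 jog.py '1 0 0 .006 0 0 0; 1 0 0 .011 0 0 0; 1 0 0 .011 0 0 0; 1 0 0 .011 0 0 0' | egrep 'pos|ft'
python3 - <<'E'
from h import *
to(.465,-.3735,.044,4.6); snap('side','s5')
a=cv2.imread('pics/s5.png')[270:420,200:400]; cv2.imwrite('pics/s5c.png',cv2.resize(a,None,fx=3,fy=3,interpolation=cv2.INTER_CUBIC))
E
```

```text
position: [0.4625, -0.3718, 0.0535]
position: [0.4642, -0.3747, 0.0459]
ft_force: [-0.2, -0.4, 1.0]
shift [ 0.0009 -0.0011  0.0019] rz -0.1 n 0.1 rows
```

View pics/s5c.png

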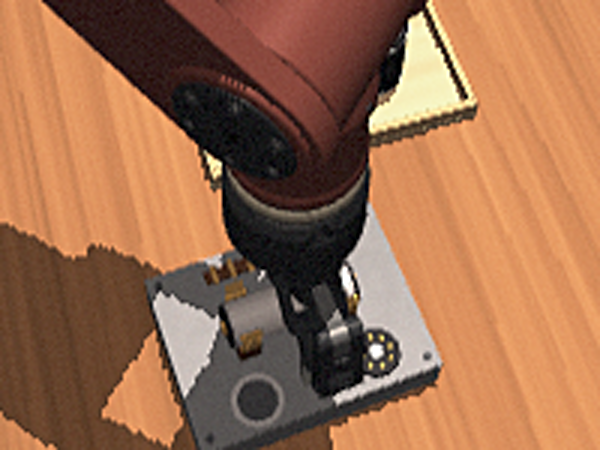

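The fingers straddle the tube between the clips (crop centre at about (330,340)). I close, then pull straight up.

```bash
python3 jog.py '1 .0005 -.001 .002 0 0 0; .6 .0005 -.001 .002 0 0 0; .3 .0005 -.001 .002 0 0 0; .1 .0005 -.001 .002 0 0 0; .1 .0005 -.001 .002 0 0 0' 60 | egrep 'pos|ft|grip'
python3 jog.py '.1 0 0 0 0 0 0; .1 0 0 0 0 0 0; .1 0 0 0 0 0 0; .1 0 0 0 0 0 0' | egrep 'pos|ft|grip'
```

```text
position: [0.464, -0.3731, 0.0429]
ft_force: [-0.4, 0.2, 0.2]
grip_width: 0.458
gripper_force: 0.0
position: [0.4642, -0.3733, 0.0431]
ft_force: [0.1, 0.4, 1.9]
grip_width: 0.28
gripper_force: 58.9
```

```bash
python3 jog.py '.1 0 0 -.002 0 0 0; .1 0 0 -.004 0 0 0; .1 0 0 -.006 0 0 0; .1 0 0 -.008 0 0 0; .1 0 0 -.01 0 0 0' | egrep 'pos|ft|grip'
python3 jog.py '.1 0 0 -.002 0 0 0; .1 0 0 -.004 0 0 0; .1 0 0 -.008 0 0 0; .1 0 0 -.012 0 0 0; .1 0 0 -.02 0 0 0' | egrep 'pos|ft|grip'
python3 jog.py '.1 0 0 -.02 0 0 0; .1 0 0 -.04 0 0 0; .1 0 0 -.06 0 0 0; .1 0 0 -.06 0 0 0; .1 0 0 -.06 0 0 0' | egrep 'pos|ft|grip|rot'
python3 - <<'E'
from h import *
to(.602,.198,.008,0.5); snap('side','s6')
a=cv2.imread('pics/s6.png')[200:420,180:400]; cv2.imwrite('pics/s6c.png',cv2.resize(a,None,fx=2.7,fy=2.7,interpolation=cv2.INTER_CUBIC))
E
```

```text
position: [0.4632, -0.3727, 0.0523]
ft_force: [-0.6, -1.2, -3.2]
grip_width: 0.281
gripper_force: 59.4
position: [0.464, -0.3727, 0.0733]
ft_force: [-0.4, 0.2, -1.5]
grip_width: 0.285
gripper_force: 59.7
position: [0.4653, -0.3742, 0.1351]
tool_rot: [[0.997, 0.078, 0.003], [0.078, -0.997, -0.003], [0.003, 0.004, -1.0]]
ft_force: [-0.5, 0.7, -1.4]
grip_width: 0.281
gripper_force: 59.7
shift [ 0.1808 -0.5601  0.1257] rz 4.0 n 14.4 rows
```

View pics/s6c.png

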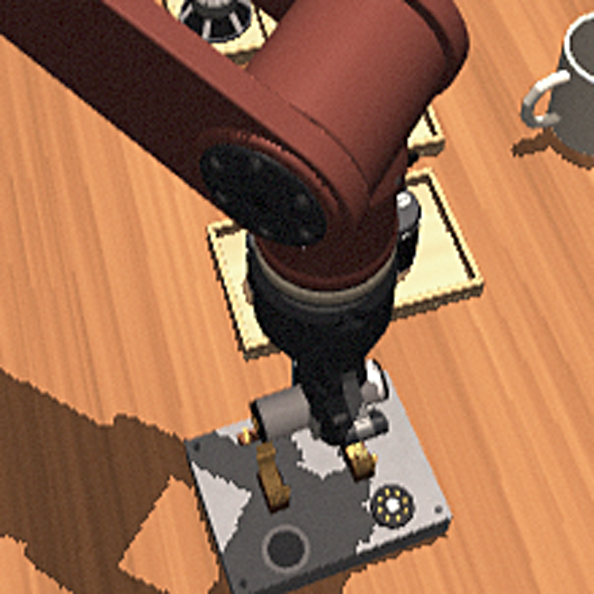

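The tube is held level, clear of both clips. I carry it over to its tray.

```bash
python3 jog.py '.1 .008 -.025 0 0 0 0; .1 .02 -.062 0 0 0 0; .1 .032 -.1 0 0 0 0; .1 .044 -.138 0 0 0 0; .1 .057 -.176 0 0 0 0' | egrep 'pos|grip'
python3 jog.py '.1 .012 -.038 0 0 0 0; .1 .024 -.076 0 0 0 0; .1 .036 -.114 0 0 0 0; .1 .049 -.152 0 0 0 0; .1 .061 -.19 0 0 0 0' | egrep 'pos|grip'
python3 jog.py '.1 .012 -.038 0 0 0 2; .1 .024 -.076 0 0 0 4; .1 .036 -.114 0 0 0 4; .1 .049 -.152 0 0 0 4; .1 .06 -.18 0 0 0 4' | egrep 'pos|grip'
python3 jog.py '.1 .001 -.014 0 0 0 0; .1 .001 -.014 0 0 0 0; .1 .001 -.014 0 0 0 0; .1 .001 -.014 0 0 0 0' | egrep 'time|pos|grip|ft|rot'
python3 - <<'E'
from h import *
to(.602,.198,.008,0.5)
E
```

```text
position: [0.5055, -0.1908, 0.1306]
grip_width: 0.283
gripper_force: 59.7
position: [0.5516, 0.0032, 0.1308]
grip_width: 0.278
gripper_force: 59.7
position: [0.5972, 0.1883, 0.1305]
grip_width: 0.278
gripper_force: 59.7
time_s: 28.2
position: [0.5984, 0.1977, 0.1315]
tool_rot: [[1.0, 0.008, -0.003], [0.008, -1.0, -0.001], [-0.003, 0.001, -1.0]]
ft_force: [0.3, -0.2, -0.4]
grip_width: 0.282
gripper_force: 59.7
shift [ 0.0039 -0.0004  0.1235] rz -0.0 n 3.0 rows
```

```bash
python3 jog.py '.1 .003 0 .03 0 0 0; .1 .003 0 .06 0 0 0; .1 .003 0 .085 0 0 0; .1 .003 0 .095 0 0 0; .1 .003 0 .095 0 0 0' | egrep 'pos'
python3 jog.py '.1 0 0 0 0 0 0; .1 0 0 0 0 0 0; .1 0 0 0 0 0 0' | egrep 'time|pos|ft|rot'
python3 - <<'E'
from h import *
to(.602,.198,.008,0.5); snap('side','s7')
a=cv2.imread('pics/s7.png')[90:240,200:400]; cv2.imwrite('pics/s7c.png',cv2.resize(a,None,fx=3,fy=3,interpolation=cv2.INTER_CUBIC))
E
```

```text
position: [0.599, 0.1968, 0.0339]
time_s: 28.87
position: [0.6046, 0.1993, 0.0404]
tool_rot: [[1.0, 0.008, 0.004], [0.008, -1.0, 0.001], [0.004, -0.001, -1.0]]
ft_force: [0.3, 0.2, -0.4]
shift [-0.0028  0.0013  0.0324] rz -0.0 n 0.8 rows
```

View pics/s7c.png

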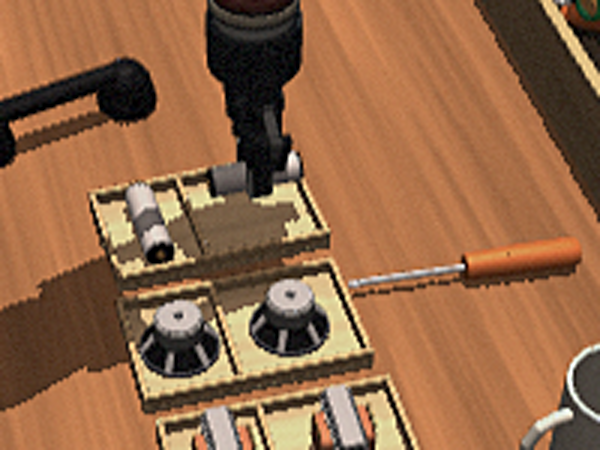

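The tube hangs level over the large bay: in the crop it spans u from 210 to 300, between the divider at 185 and the far wall at 320. Lowering it.

```bash
python3 jog.py '.1 -.002 .001 .005 0 0 0; .1 -.002 .001 .012 0 0 0; .1 -.002 .001 .02 0 0 0; .1 -.002 .001 .024 0 0 0; .1 -.002 .001 .024 0 0 0' | egrep 'pos|ft'
python3 jog.py '.1 0 0 0 0 0 0; .1 0 0 0.001 0 0 0; .1 0 0 .002 0 0 0; .1 0 0 .002 0 0 0; .1 0 0 .002 0 0 0' | egrep 'pos|ft'
python3 jog.py '.1 0 0 .001 0 0 0; .1 0 0 0.001 0 0 0; .1 0 0 .001 0 0 0; .1 0 0 .001 0 0 0' | egrep 'time|pos|ft|rot'
```

```text
position: [0.5987, 0.1979, 0.0116]
ft_force: [-0.2, -0.7, -0.8]
position: [0.6007, 0.1982, 0.012]
ft_force: [0.1, 0.0, -0.9]
time_s: 30.08
position: [0.6006, 0.1982, 0.0108]
tool_rot: [[1.0, 0.009, 0.0], [0.009, -1.0, 0.0], [0.0, -0.0, -1.0]]
ft_force: [-0.9, -0.1, -0.1]
```

```bash
python3 jog.py '.1 0 0 .001 0 0 0; .1 0 0 0.001 0 0 0; .1 0 0 .002 0 0 0; .1 0 0 .002 0 0 0; .1 0 0 .002 0 0 0' | egrep 'pos|ft'
python3 jog.py '.1 0 0 .001 0 0 0; .1 0 0 0.001 0 0 0; .1 0 0 .001 0 0 0; .1 0 0 .001 0 0 0' | egrep 'time|pos|ft'
```

```text
position: [0.6004, 0.1982, 0.0087]
ft_force: [-0.6, 0.2, -0.9]
time_s: 30.83
position: [0.6005, 0.1982, 0.0078]
ft_force: [-0.6, -0.5, -1.2]
```

```bash
python3 jog.py '.1 0 0 .0005 0 0 0; .1 0 0 0.0005 0 0 0; .1 0 0 .0005 0 0 0; .1 0 0 .0005 0 0 0' | egrep 'time|pos|ft'
python3 jog.py '.1 0 0 .0005 0 0 0; .1 0 0 0.0005 0 0 0; .1 0 0 .0005 0 0 0; .1 0 0 .0005 0 0 0' | egrep 'time|pos|ft'
```

```text
time_s: 31.17
position: [0.6005, 0.1982, 0.0073]
ft_force: [0.1, -0.4, -1.0]
time_s: 31.5
position: [0.6006, 0.1982, 0.0071]
ft_force: [-1.1, -0.2, 2.5]
```

Contact at 2.5 N. I open partway so the fingers stay inside the bay, then rise and look.

```bash
python3 jog.py '.35 0 0 0 0 0 0; .4 0 0 0 0 0 0; .5 0 0 0 0 0 0; .55 0 0 0 0 0 0; .55 0 0 0 0 0 0' | egrep 'pos|ft|grip'
python3 jog.py '.55 0 0 -.01 0 0 0; .55 0 0 -.03 0 0 0; .55 0 0 -.07 0 0 0; .55 0 0 -.11 0 0 0; .55 0 0 -.15 0 0 0' | egrep 'pos|ft'
python3 jog.py '.55 -.03 0.02 -.02 0 0 0; .55 -.06 .04 -.04 0 0 0; .55 -.09 .06 -.06 0 0 0; .55 -.12 .08 -.08 0 0 0; .55 -.15 .1 -.08 0 0 0' | egrep 'time|pos'
python3 jog.py '.55 -.03 0.02 0 0 0 0; .55 -.05 .05 0 0 0 0; .55 -.05 .08 0 0 0 0; .55 -.05 .08 0 0 0 0; .55 -.05 .08 0 0 0 0' | egrep 'time|pos|ft'
python3 - <<'E'
from h import *
c=snap('top','t8'); s=snap('side','s8')
a=cv2.resize(cv2.imread('pics/t8.png')[150:280,170:450],None,fx=2,fy=2); b=cv2.imread('pics/s8.png')[130:430,180:400]
o=np.zeros((600,800,3),np.uint8); o[:a.shape[0],:a.shape[1]]=a; o[300:300+b.shape[0],:b.shape[1]]=b; cv2.imwrite('pics/fin.png',o)
E
```

```text
position: [0.6005, 0.1982, 0.0067]
ft_force: [-0.5, 0.0, 0.0]
grip_width: 0.546
gripper_force: 0.0
position: [0.6, 0.1981, 0.1585]
ft_force: [0.1, 0.6, -0.4]
time_s: 32.75
position: [0.4529, 0.0964, 0.2423]
time_s: 33.17
position: [0.4021, 0.0156, 0.2378]
ft_force: [1.1, 0.1, 0.0]
```

View pics/fin.png

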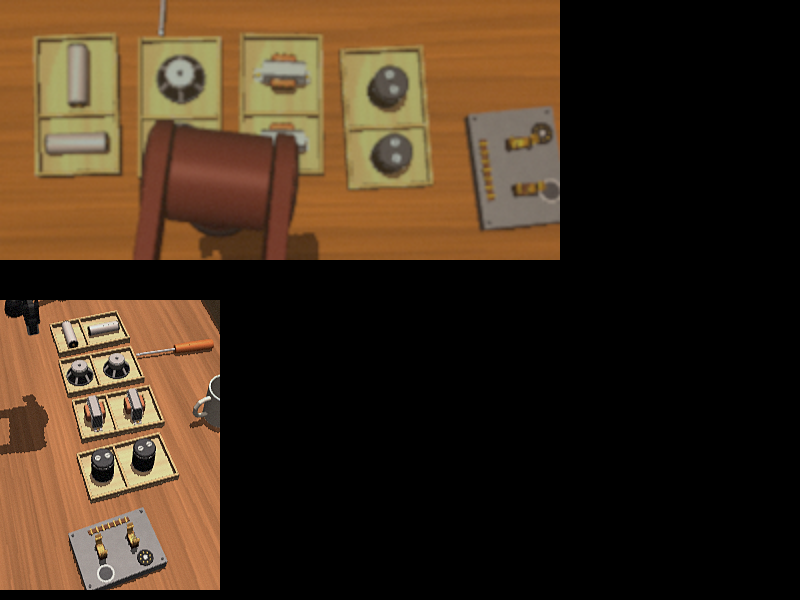

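All four parts lie or stand in their own large bays: tube at (78,75) in the montage, loudspeaker at (181,80), transformer at (283,72), can at (388,88). The clips are empty and the gripper is clear.

```bash
python3 jog.py '.55 0 0 0 0 0 0; .55 0 0 0 0 0 0; .55 0 0 0 0 0 0' | egrep 'time|ft'; python3 -c "
from workcell import bot, imaging, telemetry, close_job
print(close_job())"
```

```text
time_s: 33.52
ft_force: [-0.4, -0.0, -0.5]
the job is handed in; nothing more can be done
None
```

I set the transformer, can and loudspeaker upright and the tube flat, each in the large bay of its own tray, checked them in the last pictures, and handed the job in at 33.5 s of the 136 s allowed; no verdict came back.

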